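# Glaze tiles from light to dark

## Task

Lay the four glaze test tiles on the sample board in order of shade, one flat and square in each outlined place: the lightest glaze next to the white button, then darker step by step, with the darkest next to the black button. Leave the clay animal that stands among the tiles undisturbed.

Things in the scene. Friction and masses are not known exactly. Their poses are not given: they have to be found in the camera images.
- tile_cream: loose flat ceramic glaze test tile, 70 x 45 x 8 mm, about 50 g; a hole near one short edge, glaze cream (the lightest of the four), the rest pale bare clay. Origin: centre of the underside; x along its 70 mm length, y along its 45 mm width, z up.
- tile_orange: loose flat ceramic glaze test tile, 70 x 45 x 8 mm, about 50 g; a hole near one short edge, glaze orange-brown (second lightest), the rest pale bare clay. Origin: centre of the underside; x along its 70 mm length, y along its 45 mm width, z up.
- tile_red: loose flat ceramic glaze test tile, 70 x 45 x 8 mm, about 50 g; a hole near one short edge, glaze dark red (second darkest), the rest pale bare clay. Origin: centre of the underside; x along its 70 mm length, y along its 45 mm width, z up.
- tile_navy: loose flat ceramic glaze test tile, 70 x 45 x 8 mm, about 50 g; a hole near one short edge, glaze blackish navy (the darkest of the four), the rest pale bare clay. Origin: centre of the underside; x along its 70 mm length, y along its 45 mm width, z up.
- sample_board: fixed brown wooden strip lying on the worktop, 90 (x) x 470 (y) x 10 mm (z). Origin: centre of its underside; top at z = 10 mm. Four tile places drawn on its top as white rectangular outlines, 80 (x) x 55 (y) mm, nothing raised, centred at x = 0 and y = -127.5, -42.5, +42.5, +127.5 mm in its frame; a tile lies in a place with its length along the board's x, either way round
- white_button: fixed flat white button, 32 mm across, 6 mm high, on the board's top at one end: on its mid-line, at y = +210 or -210 mm in the board's frame (which end changes from start to start; the other button is at the other end). Marks the light end of the row. Origin: centre of its underside
- black_button: fixed flat black button, 32 mm across, 6 mm high, on the board's top at one end: on its mid-line, at y = +210 or -210 mm in the board's frame (which end changes from start to start; the other button is at the other end). Marks the dark end of the row. Origin: centre of its underside
- clay_animal: loose bone-dry off-white clay animal on four legs, 38 x 80 x 60 mm high, 90 g, standing in the row with the tiles; a bystander, fragile. Origin: centre of its footprint on the worktop; y along its length, z up
Things that resemble listed ones, but are neither listed nor needed, are in the scene too. Leave any green or purple look-alike of the tile_cream alone.

How it is judged:
By the outcome, as a careful person would: the job done as asked, in the order asked, and still so for the second after the job is handed in, with the robot touching nothing.
It also fails if it takes over 90 s, if anything falls off the work surface, if the arm or the gripper's body presses on something with over 40 N, if the wrist force passes 120 N, or if a joint passes its speed limit or range.

## Robot

A 7-joint arm with a two-finger parallel gripper is mounted at the origin on the work surface; the furniture and walls round the work are solid. World frame = base frame: x ahead of the robot, y to its left, z up, the work surface at z = 0. Lengths are in m, angles in rad, forces in N, time in s.
With the tool pointing down it reaches from about 0.4 to 0.925 m from the base axis. Payload 4.1 kg.
Tool frame: the origin (TCP) lies at the very end of the fingers, on their centre line; the grasp point (between the pads) lies 19 mm behind it (r.grip_point_offset is the distance from the TCP to the grasp point, in m); z points along the fingers, y is the line along which they close (so a half turn about z gives the same grasp; the last joint's range is limited). The gripper opens to 85 mm and grips with 20 to 120 N. Pads are 22 mm wide; open, the fingers measure 114 mm over their backs; the gripper's body (76 mm by 85 mm) begins 54 mm behind the grasp point. The pads swing forward as they close: fully open they stand 13 mm farther back than shut.
Start: joints at [-1.301, 0.398, 0.045, 1.537, -0.019, 1.207, -0.051], TCP at [0.234, 0.606, 0.231] pointing down, gripper open.
Joint ranges: [-2.82, 2.82], [-0.49, 2.23], [-1.37, 1.46], [0, 2.46], [-1.36, 4.5], [0.23, 2], [-2.94, 2.94]. Speed limits (rad/s): [2.57, 2.57, 3.14, 3.14, 3.14, 3.14, 3.14].

## Interface

Orientations are given as [roll, pitch, yaw] about the fixed x, y, z axes, in that order (R = Rz(yaw) Ry(pitch) Rx(roll)).
In Python, from workcell import r, optics gives the robot as it stands. The module is installed in compiled form; this text tells all that it offers.
- The arm moves only by the tool drive_tool, never from a script. Its argument "deltas" is a list that holds one entry, the list of rows, each a list of 7 numbers: the shift along the tool's x, y, z in cm, then the turn, a rotation vector about the tool's x, y, z in degrees, then the opening, from 0 (shut) to 1 (fully open). A call has 1 to 5 rows; each row shifts and turns the commanded pose from where the row before left it, along the tool's axes as they then stand; what a row does not reach is not made up. A row lasts 1/12 s, in which the tool goes at most 41.7 mm and 7.16 degrees, less where a joint would pass 70% of its speed; a pose out of reach is approached as far as the arm can. A call is refused whole if a number of a shift passes 4.17 or a number of a turn 7.16, either way. A call with a gripper value outside its range is refused whole. The fingers move at their own pace and stop on an object; "grip_force" is the grip in N (left out, the last holds). Time passes only in rows, so rows that do not move let the fingers close. It gives the time, the measured TCP pose, the force, the opening and the grip force at its end, in the units of the state.
- r.read_state(): the state, without advancing time (a new reading comes with each control period).
- optics.read_camera(name): name is "scene" or "top" or "wrist"; returns (picture, depth): 420x560x3 uint8, blue, green, red; 420x560 float32, m along the optical axis (not along the pixel's ray), 0 where there is no reading.
- optics.camera_info(name): a dict with "mtx" (3x3 intrinsics, pixels), "k1" (the pictures are not rectified: a ray, as slopes to the right and down, at radius r is drawn at 1 + k1 r^2 times it, then the intrinsics apply), "R" (3x3) and "t" (3): a world point X has camera coordinates R X + t. Camera axes: x right, y down, z forward; pixel columns grow to the right and rows downward; lengths in m; the calibration is good to about 2 mm. A picture is of the moment at which its call begins: read the wrist's pose just before it. camera_info takes no time and is no camera call; for the wrist camera it gives the pose at the moment of the call.
- r.job_done(): hands the job in; it is judged then, once.
Trained networks look in the newest picture that a camera, given by its name, has taken for a name from the list of things; names that differ only in an ending like _2 or _b are one class to them, and where a whole thing is asked for, a point or a joint stands for the part that bears it (a point fixed in the world has none). Each returns a list of dicts, best first, with "p" (0 to 1); they miss things now and then, are a little off and sometimes report something else, mostly with a low value. They report only what shows in the picture. A call takes as long as a camera call. They do not tell look-alikes from the thing itself.
- optics.silhouettes(camera, name): "pixels" (420x560 bool, what is visible of it) and "bbox" ([left, top, right, bottom] in pixels, round what is visible of it).
The state is a dict: "time_s": time; "qpos": joint angles; "joint_velocities": joint speeds; "tau": joint torques, N m; "tcp_pos": TCP position; "tool_rot": TCP orientation; "wrist_force": force on the tool from outside, world axes, zero at the start; "ft_torque": the same for the moment, N m; "grip_width": finger opening in m; "grasp_force": force on a finger pad.
Only numpy, scipy, OpenCV 4.12 (cv2) and the standard library are available. Lean on these libraries where they do the work, as an engineer would, in place of code of your own. Each camera call takes 0.05 s, during which the arm holds its last target. There are 200 camera calls.

## Working session

There is one attempt and no reset: what is moved stays moved. The work goes in short steps, Python scripts to look and compute and a tool call to move; the robot and the scene stay as the last step left them, time stands still between calls to the robot, and variables do not carry over. Pictures are saved under pics/ and viewed, at most 14 in all, crops included, and the job is handed in when it is done.

Besides the shell and the picture viewer there is one more tool, called after "Request:" as a command line: name --argument value ..., lists and objects as JSON in quotes. drive_tool: Moves the arm, as the interface text tells. Its arguments: {"type":"object","properties":{"deltas":{"type":"array"},"grip_force":{"type":"number"}},"required":["deltas"]}

```bash
mkdir -p pics; python3 - <<'E'
from workcell import r,optics
import cv2,numpy as np
s=r.read_state();print(s['time_s'],s['tcp_pos'],s['tool_rot'],s['grip_width'])
a,d=optics.read_camera('top');b,_=optics.read_camera('scene')
cv2.imwrite('pics/top.png',a);cv2.imwrite('pics/scene.png',b);np.save('d.npy',d)
for n in('top','scene'):
  i=optics.camera_info(n);print(n,i['mtx'].tolist(),i['k1'],(-i['R'].T@i['t']).round(3),i['R'].round(3).tolist())
for n in ['tile_cream','tile_orange','tile_red','tile_navy','sample_board','white_button','black_button','clay_animal']:
  for o in optics.silhouettes('top',n): print(n,round(o['p'],2),o['bbox'],o['pixels'].sum())
E
```

```text
0.0 [0.2340403  0.60570823 0.23025624] [-3.13962000e+00  1.13230307e-04  2.77293943e+00] 0.08511904734834377
top [[504.81753499963725, 0.0, 278.77854190735104], [0.0, 504.81753499963725, 211.35224145929996], [0.0, 0.0, 1.0]] 0.04370260810417196 [ 0.215 -0.02   1.37 ] [[-0.024, -1.0, -0.0], [-0.982, 0.024, -0.186], [0.185, -0.004, -0.983]]
scene [[400.43205329217943, 0.0, 279.2667275721593], [0.0, 400.43205329217943, 204.67189256110905], [0.0, 0.0, 1.0]] -0.05651099004940604 [ 0.044 -0.378  0.751] [[0.635, -0.773, -0.003], [-0.61, -0.499, -0.616], [0.474, 0.393, -0.788]]
tile_cream 0.95 [202.0, 259.9, 233.5, 279.4] 421
tile_cream 0.88 [302.9, 146.3, 321.2, 174.7] 411
tile_cream 0.77 [367.9, 264.7, 393.8, 281.1] 453
tile_orange 0.93 [346.6, 141.7, 363.0, 169.2] 391
tile_red 0.9 [253.1, 144.0, 275.4, 171.4] 386
tile_red 0.44 [173.1, 142.0, 190.4, 160.7] 392
tile_navy 0.87 [171.8, 139.7, 191.8, 162.3] 398
sample_board 0.92 [171.2, 204.0, 338.9, 241.6] 5298
white_button 0.6 [327.9, 215.1, 338.3, 228.7] 101
black_button 0.46 [180.5, 213.2, 186.5, 225.3] 89
clay_animal 0.66 [209.9, 147.6, 235.9, 165.9] 332
```

View pics/top.png

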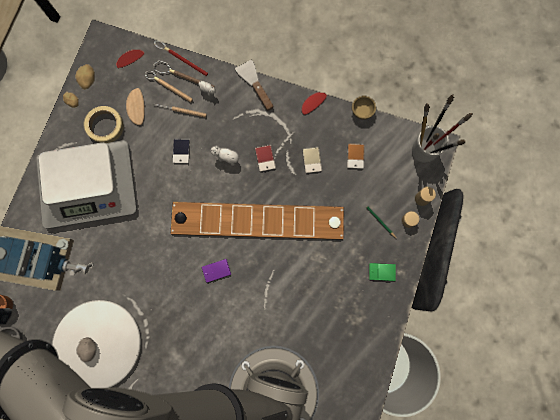

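View pics/scene.png

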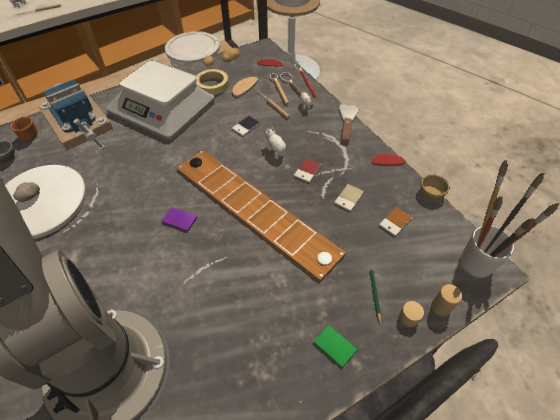

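The top view shows the tiles as navy (181,152), red (265,158), cream (312,160) and orange (356,156), with the animal at (225,154). The board runs along row 221, with the black button at the left (180,217) and the white at the right (334,222). The green and purple tiles are look-alikes. Next I'll measure the poses.

```bash
cat > h.py <<'E'
from workcell import r,optics
import cv2,numpy as np
def unproj(info,uv,z):
    K=np.array(info['mtx']);uv=np.asarray(uv,float).reshape(-1,2)
    d=(uv-K[:2,2])/[K[0,0],K[1,1]]; k=info['k1']; s=d.copy()
    for _ in range(10): s=d/(1+k*(s**2).sum(1,keepdims=True))
    R=np.array(info['R']);t=np.array(info['t']);C=-R.T@t
    w=np.c_[s,np.ones(len(s))]@R
    return C+w*((z-C[2])/w[:,2])[:,None]
def rect(info,mask,z):
    # min-area rectangle in world plane: centre, (long,short) mm, angle of long side deg from x in (-90,90]
    m=cv2.morphologyEx(mask.astype(np.uint8),cv2.MORPH_OPEN,np.ones((3,3)))
    c=max(cv2.findContours(m,cv2.RETR_EXTERNAL,cv2.CHAIN_APPROX_NONE)[0],key=cv2.contourArea)
    P=unproj(info,c.reshape(-1,2),z)[:,:2]
    b=cv2.boxPoints(cv2.minAreaRect((P*1000).astype(np.float32)))
    e=b[1]-b[0],b[2]-b[1]; L=max(e,key=np.linalg.norm)
    a=np.degrees(np.arctan2(L[1],L[0])); a=(a+90)%180-90
    return (b.mean(0)).round(1),sorted([round(float(np.linalg.norm(x)),1) for x in e]),round(float(a),1)
E
python3 - <<'E'
from h import *
a,d=optics.read_camera('top');i=optics.camera_info('top')
for n,z in [('tile_cream',.008),('tile_orange',.008),('tile_red',.008),('tile_navy',.008),('sample_board',.01),('white_button',.016),('black_button',.016),('clay_animal',.03)]:
  for o in optics.silhouettes('top',n):
    if o['p']>.45: print(n,round(o['p'],2),o['bbox'],*rect(i,o['pixels'],z))
# board outlines: white-ish lines; 
hsv=cv2.cvtColor(a,cv2.COLOR_BGR2HSV)
cv2.imwrite('pics/c1.png',cv2.resize(a[130:250,160:380],None,fx=3.6,fy=3.6,interpolation=cv2.INTER_CUBIC))
print(unproj(i,[[210,220],[242,220],[273,221],[304.5,221]],.01))
w=optics.camera_info('wrist');print((-w['R'].T@w['t']).round(3),w['R'].round(2).tolist(),w['mtx'][0])
E
```

```text
tile_cream 0.89 [203.8, 258.5, 232.5, 280.3] [315.  147.4] [42.6, 68.6] -72.9
tile_cream 0.71 [370.5, 263.1, 394.7, 279.8] [ 301.2 -298. ] [44.9, 69.3] 86.6
tile_cream 0.67 [302.4, 146.9, 320.8, 174.7] [ 616.1 -120.4] [46.0, 70.2] 3.1
tile_orange 0.89 [346.9, 142.4, 365.5, 169.4] [ 624.5 -242.8] [44.8, 70.1] -3.1
tile_red 0.81 [254.2, 144.5, 275.0, 173.0] [624.4   9.7] [45.4, 73.0] 10.7
tile_navy 0.7 [172.1, 138.3, 188.7, 161.4] [651.  245.7] [47.6, 69.9] -1.3
sample_board 0.9 [172.5, 200.4, 341.9, 240.7] [448.4  35.5] [95.9, 466.8] 87.0
clay_animal 0.85 [210.7, 147.0, 238.3, 165.3] [629.  120.6] [38.1, 75.3] 72.9
[[ 0.45224722  0.16249827  0.01      ]
 [ 0.45009675  0.07522915  0.01      ]
 [ 0.44524971 -0.00934966  0.01      ]
 [ 0.44314742 -0.09533593  0.01      ]]
[0.158 0.634 0.372] [[0.36, 0.93, 0.0], [0.89, -0.34, 0.31], [0.29, -0.11, -0.95]] [329.22222726   0.         285.25748155]
```

View pics/c1.png

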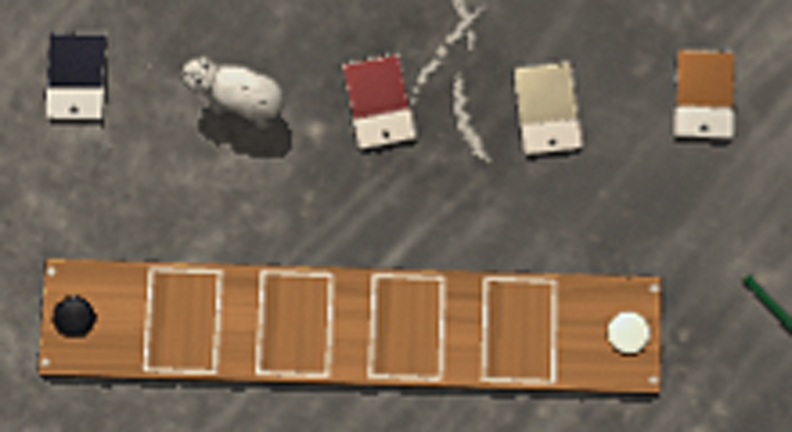

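The crop confirms the pairing. Outlined places sit at crop columns 183, 294, 406 and 519, with white at the −y end. I'll move to a high vantage point over the board for a sharper wrist view.

Request:
drive_tool --deltas '[[[0,0,-0.5,0,0,-7,1],[0,0,-0.5,0,0,-7,1],[0,0,-0.5,0,0,-7,1],[-1.5,-2.8,-0.5,0,0,0,1],[-1.5,-2.8,-0.5,0,0,0,1]]]'

```text
time_s: 1.37
tcp_pos: [0.2627, 0.551, 0.2561]
tool_rot: [3.141, -0.001, -3.139]
wrist_force: [1.7, 0.1, 0.1]
grip_width: 0.0858
grasp_force: 0.0
```

Request:
drive_tool --deltas '[[[-1.5,-2.8,-0.5,0,0,0,1],[-1.5,-2.8,-0.5,0,0,0,1],[-1.5,-2.8,-0.5,0,0,0,1],[-1.5,-2.8,-0.5,0,0,0,1],[-1.5,-2.8,-0.5,0,0,0,1]]]'

```text
time_s: 1.78
tcp_pos: [0.3395, 0.4086, 0.2818]
tool_rot: [3.141, 0.0, 3.139]
wrist_force: [1.1, 0.2, 0.6]
grip_width: 0.0855
grasp_force: 0.0
```

Request:
drive_tool --deltas '[[[-1.5,-2.8,-0.5,0,0,0,1],[-1.5,-2.8,-0.5,0,0,0,1],[-1.5,-2.8,-0.5,0,0,0,1],[-1.5,-2.8,-0.5,0,0,0,1],[-1.5,-2.8,-0.5,0,0,0,1]]]'

```text
time_s: 2.2
tcp_pos: [0.4141, 0.2684, 0.3069]
tool_rot: [3.141, 0.001, 3.139]
wrist_force: [0.1, 1.1, 0.3]
grip_width: 0.0851
grasp_force: 0.0
```

Request:
drive_tool --deltas '[[[-1.5,-2.8,-0.5,0,0,0,1],[-1.5,-2.8,-0.5,0,0,0,1],[-1.5,-2.8,-0.5,0,0,0,1],[-1.5,-2.8,-0.5,0,0,0,1],[0,0,0,0,0,0,1]]]'

```text
time_s: 2.62
tcp_pos: [0.4768, 0.1503, 0.3278]
tool_rot: [-3.139, 0.004, 3.128]
wrist_force: [0.8, -0.6, -0.1]
grip_width: 0.0856
grasp_force: 0.0
```

```bash
python3 - <<'E'
from h import *
s=r.read_state();print(s['time_s'],s['tcp_pos'],np.degrees(s['tool_rot']),s['qpos'].round(2) if hasattr(s['qpos'],'round') else s['qpos'])
i=optics.camera_info('wrist');a,d=optics.read_camera('wrist');cv2.imwrite('pics/w1.png',a)
import pickle;pickle.dump((i,a),open('w1.pkl','wb'))
for n,z in [('tile_cream',.008),('tile_orange',.008),('tile_red',.008),('tile_navy',.008),('sample_board',.01),('white_button',.016),('black_button',.016)]:
  for o in optics.silhouettes('wrist',n):
    if o['p']>.4: print(n,round(o['p'],2),o['bbox'],*rect(i,o['pixels'],z))
E
```

```text
2.6167 [0.4767924  0.15030858 0.32784073] [-179.87180334    0.24834446  179.2198907 ] [-0.7   0.06  0.32  1.75 -0.02  1.33  1.18]
tile_cream 0.69 [92.2, 230.4, 136.0, 272.7] [ 613.9 -120.7] [47.4, 70.4] 5.4
tile_cream 0.63 [249.2, 9.1, 310.7, 61.6] [315.6 145. ] [45.7, 69.6] -72.7
tile_orange 0.97 [24.1, 238.0, 60.6, 276.8] [ 620. -241.] [49.1, 72.9] -5.5
tile_red 0.94 [178.3, 232.9, 214.6, 276.4] [622.1   9.1] [46.2, 70.8] 10.1
tile_navy 0.86 [331.0, 252.2, 367.0, 288.8] [648.7 243.2] [45.2, 69.9] -2.2
sample_board 0.72 [33.8, 100.9, 376.3, 181.5] [447.5  33.2] [90.5, 467.8] 86.9
white_button 0.72 [37.6, 128.7, 65.2, 146.6] [ 436.2 -172.6] [30.5, 31.0] -53.6
black_button 0.92 [343.4, 134.7, 363.6, 161.6] [458.  241.1] [27.7, 28.6] -0.6
```

View pics/w1.png

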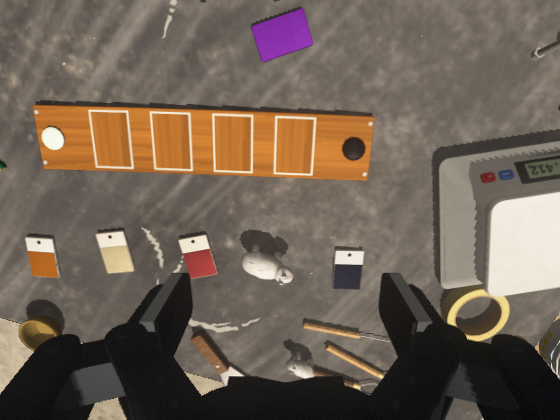

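The wrist view shows the board and all four tiles cleanly and agrees with the top camera to about 2–3 mm. The navy tile is first.

Request:
drive_tool --deltas '[[[-1.7,1.0,2.2,0,0,0,0.7],[-1.7,1.0,2.2,0,0,0,0.7],[-1.7,1.0,2.2,0,0,0,0.7],[-1.7,1.0,2.2,0,0,0,0.7],[-1.7,1.0,2.2,0,0,0,0.7]]]'

```text
time_s: 3.43
tcp_pos: [0.5587, 0.2091, 0.2151]
tool_rot: [3.141, -0.0, 3.141]
wrist_force: [-0.1, -0.4, 0.4]
grip_width: 0.0598
grasp_force: 0.0
```

Request:
drive_tool --deltas '[[[-1.7,0.9,2.2,0,0,0,0.7],[-1.7,0.9,2.2,0,0,0,0.7],[-1.7,0.9,2.2,0,0,0,0.7],[-1.7,0.9,2.2,0,0,0,0.7],[-1.7,0.9,2.2,0,0,0,0.7]]]'

```text
time_s: 3.85
tcp_pos: [0.6437, 0.254, 0.1047]
tool_rot: [3.141, -0.001, 3.141]
wrist_force: [-0.3, 0.3, 0.3]
grip_width: 0.0599
grasp_force: 0.0
```

Request:
drive_tool --deltas '[[[0,0,0,0,0,1,0.7],[0,0,0,0,0,0,0.7]]]'

```text
time_s: 4.02
tcp_pos: [0.6422, 0.2533, 0.1039]
tool_rot: [-3.14, -0.004, 3.123]
wrist_force: [-0.2, -0.8, 0.2]
grip_width: 0.0597
grasp_force: 0.0
```

```bash
cat >> h.py <<'E'
def go(x,y,yaw,z=None):
    # print needed tool-frame shift (cm) and turn about tool z (deg) from the measured pose, tool down
    s=r.read_state();p=np.array(s['tcp_pos']);w=s['tool_rot'][2]
    t=np.array([x,y])/1000-p[:2]
    print('t',s['time_s'],'tcp',(p*1000).round(1),'yaw',np.degrees(w).round(2),'rp',np.degrees(s['tool_rot'][:2]).round(2),'w',round(s['grip_width']*1000,1))
    print(' dx',round(100*(t@[np.cos(w),np.sin(w)]),2),'dy',round(100*(t@[np.sin(w),-np.cos(w)]),2),'turn',round(-((yaw-np.degrees(w)+180)%360-180),2))
E
python3 - <<'E'
from h import *
go(649.5,244.5,178.1)
i=optics.camera_info('wrist');a,d=optics.read_camera('wrist');cv2.imwrite('pics/w2.png',a)
for o in optics.silhouettes('wrist','tile_navy'): print(o['p'],o['bbox'],*rect(i,o['pixels'],.008))
E
```

```text
t 4.0167 tcp [642.2 253.3 103.9] yaw 178.94 rp [-179.9    -0.22] w 59.7
 dx -0.74 dy -0.86 turn 0.84
0.91 [247.3, 179.6, 307.6, 265.3] [649.3 243.9] [45.0, 69.6] -2.2
```

View pics/w2.png

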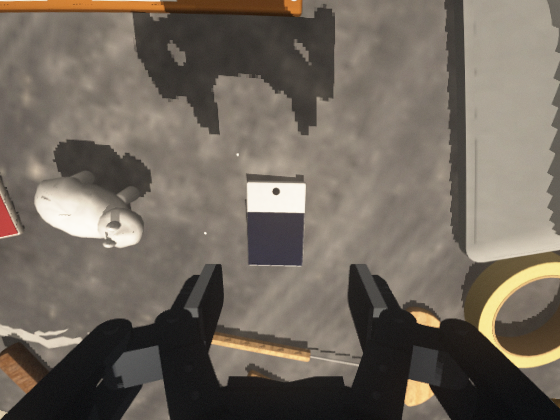

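Request:
drive_tool --deltas '[[[-0.4,-0.45,0,0,0,1.1,0.65],[-0.4,-0.45,2.4,0,0,0,0.65],[0,0,2.4,0,0,0,0.65],[0,0,2.4,0,0,0,0.65],[0,0,2.4,0,0,0,0.65]]]'

```text
time_s: 4.53
tcp_pos: [0.6524, 0.2427, 0.0117]
tool_rot: [3.14, 0.003, 3.101]
wrist_force: [0.8, -1.3, -0.5]
grip_width: 0.0557
grasp_force: 0.0
```

Request:
drive_tool --deltas '[[[0,0,0,0,0,0,0.65]]]'

```text
time_s: 4.62
tcp_pos: [0.648, 0.2416, 0.007]
tool_rot: [-3.139, -0.006, 3.102]
wrist_force: [-1.5, 0.9, -0.8]
grip_width: 0.0553
grasp_force: 0.0
```

Request:
drive_tool --deltas '[[[0,0,0.4,0,0,0,0.65],[0,0,0,0,0,0,0.65]]]'

```text
time_s: 4.78
tcp_pos: [0.6523, 0.2432, 0.008]
tool_rot: [3.141, 0.002, 3.102]
wrist_force: [0.2, 0.4, -0.1]
grip_width: 0.0552
grasp_force: 0.0
```

```bash
python3 - <<'E'
from h import *
go(649.3,243.9,177.8); print(r.read_state()['wrist_force'])
a,d=optics.read_camera('wrist');cv2.imwrite('pics/w3.png',a)
E
```

```text
t 4.7833 tcp [652.3 243.2   8. ] yaw 177.74 rp [1.7994e+02 1.4000e-01] w 55.2
 dx 0.31 dy 0.06 turn -0.06
[ 0.16304432  0.35478556 -0.10664531]
```

View pics/w3.png

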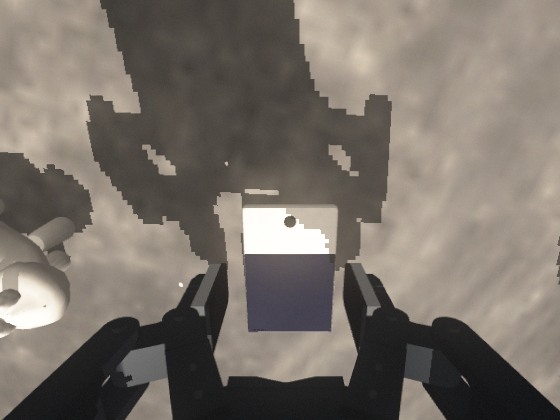

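The wrist view shows the tile between the fingers, well aligned. I'll lower a little and close.

Request:
drive_tool --deltas '[[[0.2,0,0.4,0,0,0,0.62],[0,0,0,0,0,0,0.62],[0,0,0,0,0,0,0.62]]]' --grip_force 40

```text
time_s: 5.08
tcp_pos: [0.6494, 0.2436, 0.0031]
tool_rot: [3.141, 0.001, 3.103]
wrist_force: [0.5, 0.1, -1.0]
grip_width: 0.0527
grasp_force: 0.0
```

Request:
drive_tool --deltas '[[[0,0,0.2,0,0,0,0.62],[0,0,0,0,0,0,0.62],[0,0,0,0,0,0,0.62]]]'

```text
time_s: 5.33
tcp_pos: [0.6492, 0.2433, 0.0003]
tool_rot: [3.142, -0.0, 3.103]
wrist_force: [0.0, 0.5, -0.1]
grip_width: 0.0529
grasp_force: 0.0
```

Request:
drive_tool --deltas '[[[0,0,0,0,0,0,0.4],[0,0,0,0,0,0,0.4],[0,0,0,0,0,0,0.4],[0,0,0,0,0,0,0.4]]]'

```text
time_s: 5.67
tcp_pos: [0.6496, 0.2434, 0.0007]
tool_rot: [3.141, 0.001, 3.103]
wrist_force: [0.1, -0.0, 2.5]
grip_width: 0.0433
grasp_force: 41.0
```

Request:
drive_tool --deltas '[[[0,0,-1,0,0,0,0.4],[0,0,-2.5,0,0,0,0.4],[0,0,-2.5,0,0,0,0.4],[2.0,-0.8,0,0,0,0.9,0.4],[2.5,-1.1,0,0,0,0,0.4]]]'

```text
time_s: 6.08
tcp_pos: [0.6061, 0.2274, 0.0629]
tool_rot: [3.139, 0.006, 3.087]
wrist_force: [-0.7, 0.2, -0.4]
grip_width: 0.0432
grasp_force: 40.9
```

Request:
drive_tool --deltas '[[[2.5,-1.1,0,0,0,0,0.4],[2.5,-1.1,0,0,0,0,0.4],[2.5,-1.1,0,0,0,0,0.4],[2.5,-1.1,0,0,0,0,0.4],[2.5,-1.1,0,0,0,0,0.4]]]'

```text
time_s: 6.5
tcp_pos: [0.4741, 0.1777, 0.0606]
tool_rot: [3.141, -0.0, 3.087]
wrist_force: [-0.3, -0.1, -1.4]
grip_width: 0.0432
grasp_force: 40.9
```

Request:
drive_tool --deltas '[[[2.0,-0.5,0,0,0,0,0.4],[0,0,0,0,0,0,0.4],[0,0,0,0,0,0,0.4],[0,0,0,0,0,0,0.4]]]'

```text
time_s: 6.83
tcp_pos: [0.4564, 0.1749, 0.0609]
tool_rot: [3.141, 0.002, 3.087]
wrist_force: [0.4, -0.0, -0.0]
grip_width: 0.0434
grasp_force: 40.9
```

```bash
python3 - <<'E'
from h import *
go(454.3,160.8,176.9); print(r.read_state()['grasp_force'])
i=optics.camera_info('wrist');a,d=optics.read_camera('wrist');cv2.imwrite('pics/w4.png',a)
for o in optics.silhouettes('wrist','sample_board'): print(o['p'],o['bbox'],*rect(i,o['pixels'],.01))
E
```

```text
t 6.8333 tcp [456.4 174.9  60.9] yaw 176.88 rp [1.7994e+02 1.0000e-01] w 43.4
 dx 0.13 dy -1.42 turn -0.02
40.891785621643066
0.64 [0.4, 161.2, 441.5, 296.4] [451.  120.6] [91.2, 291.3] 87.0
```

View pics/w4.png

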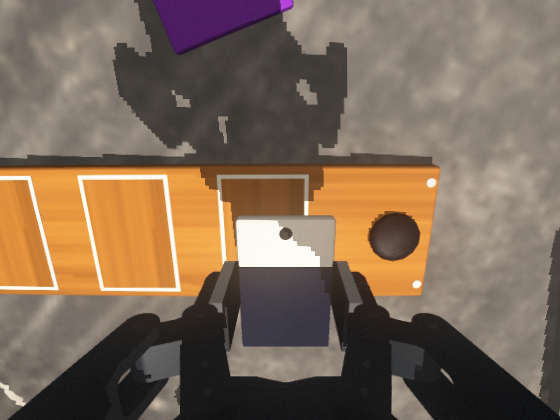

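The navy tile is held level just short of its place. I'll check the outline corners against the computed slot centres, which costs no robot time.

```bash
python3 - <<'E'
from h import *
i=optics.camera_info('wrist')
P=unproj(i,[[79,177],[166,176],[180,291],[102,290]],.01)[:,:2]*1000;print(P.round(1),P.mean(0))
print(unproj(i,[[218.5,176],[307.5,176]],.01).mean(0)*1000)
E
```

```text
[[410.2  51.6]
 [412.8 104.8]
 [491.4 100.8]
 [488.2  47.4]] [450.65260381  76.14286781]
[416.1019601  162.58750321  10.        ]
```

Request:
drive_tool --deltas '[[[0.1,-1.4,0,0,0,0,0.4],[0,0,2.0,0,0,0,0.4],[0,0,1.5,0,0,0,0.4],[0,0,1,0,0,0,0.4],[0,0,0,0,0,0,0.4]]]'

```text
time_s: 7.35
tcp_pos: [0.4523, 0.159, 0.0135]
tool_rot: [-3.139, -0.003, 3.086]
wrist_force: [-0.9, -0.5, -1.2]
grip_width: 0.0433
grasp_force: 40.9
```

Request:
drive_tool --deltas '[[[0,0,0.2,0,0,0,0.4],[0,0,0,0,0,0,0.4],[0,0,0,0,0,0,0.4]]]'

```text
time_s: 7.6
tcp_pos: [0.4543, 0.1607, 0.0139]
tool_rot: [3.141, 0.001, 3.087]
wrist_force: [0.8, 0.0, -0.4]
grip_width: 0.0432
grasp_force: 40.9
```

```bash
python3 - <<'E'
from h import *
go(455.2,160.7,176.9); print(r.read_state()['wrist_force'])
E
```

```text
t 7.6 tcp [454.3 160.7  13.9] yaw 176.87 rp [1.7996e+02 7.0000e-02] w 43.2
 dx -0.09 dy 0.01 turn -0.03
[ 0.79010245  0.02667287 -0.40439787]
```

Good in plane. I'll lower the last 3 mm until contact, release and rise.

Request:
drive_tool --deltas '[[[-0.1,0,0.2,0,0,0,0.4],[0,0,0.1,0,0,0,0.4],[0,0,0,0,0,0,0.4],[0,0,0,0,0,0,0.4]]]'

```text
time_s: 7.93
tcp_pos: [0.4552, 0.1607, 0.0107]
tool_rot: [3.141, 0.001, 3.087]
wrist_force: [0.1, 0.0, 0.4]
grip_width: 0.0436
grasp_force: 41.0
```

Request:
drive_tool --deltas '[[[0,0,0,0,0,0,0.62],[0,0,0,0,0,0,0.62],[0,0,0,0,0,0,0.62]]]'

```text
time_s: 8.18
tcp_pos: [0.4544, 0.1604, 0.0103]
tool_rot: [3.142, -0.0, 3.087]
wrist_force: [-0.7, -0.1, -0.5]
grip_width: 0.053
grasp_force: 0.0
```

Request:
drive_tool --deltas '[[[0,0,-1,0,0,0,0.65],[0,0,-3,0,0,0,0.65],[0,0,-3,0,0,0,0.65],[0,0,-3,0,0,0,0.65],[0,0,0,0,0,0,0.65]]]'

```text
time_s: 8.6
tcp_pos: [0.4586, 0.1619, 0.1162]
tool_rot: [3.136, 0.01, 3.086]
wrist_force: [1.1, 0.2, 1.2]
grip_width: 0.0552
grasp_force: 0.0
```

```bash
python3 - <<'E'
from h import *
go(622.5,9.2,190.3)
i=optics.camera_info('wrist');a,d=optics.read_camera('wrist')
for o in optics.silhouettes('wrist','tile_navy'): print(o['p'],o['bbox'],*rect(i,o['pixels'],.018))
E
```

```text
t 8.6 tcp [458.6 161.9 116.2] yaw 176.84 rp [179.66   0.55] w 55.2
 dx -17.2 dy -14.34 turn -13.46
0.69 [252.0, 164.3, 313.4, 253.6] [455.2 159.8] [43.9, 69.4] -2.2
```

Request:
drive_tool --deltas '[[[-2.4,-2.0,0,0,0,0,0.65],[-2.4,-2.0,0,0,0,0,0.65],[-2.4,-2.0,0,0,0,0,0.65],[-2.4,-2.0,0,0,0,0,0.65],[-2.4,-2.0,0,0,0,0,0.65]]]'

```text
time_s: 9.12
tcp_pos: [0.5686, 0.0529, 0.1089]
tool_rot: [-3.141, -0.003, 3.087]
wrist_force: [-0.4, 1.6, -0.6]
grip_width: 0.0554
grasp_force: 0.0
```

Request:
drive_tool --deltas '[[[-2.4,-2.0,0,0,0,0,0.65],[-2.4,-2.0,0,0,0,0,0.65],[0,0,0,0,0,-6.7,0.65],[0,0,0,0,0,-6.7,0.65],[0,0,0,0,0,0,0.65]]]'

```text
time_s: 9.53
tcp_pos: [0.6137, 0.0106, 0.1086]
tool_rot: [3.141, -0.003, -2.962]
wrist_force: [0.1, 0.9, -0.0]
grip_width: 0.0556
grasp_force: 0.0
```

Request:
drive_tool --deltas '[[[0,0,0,0,0,0,0.65],[0,0,0,0,0,0,0.65]]]'

```text
time_s: 9.7
tcp_pos: [0.6139, 0.0118, 0.1095]
tool_rot: [3.141, -0.002, -2.964]
wrist_force: [-0.9, -0.1, 0.1]
grip_width: 0.0555
grasp_force: 0.0
```

```bash
python3 - <<'E'
from h import *
i=optics.camera_info('wrist');a,d=optics.read_camera('wrist')
for o in optics.silhouettes('wrist','tile_red')[:1]:
  c,w,g=rect(i,o['pixels'],.008); print(o['p'],o['bbox'],c,w,g); go(*c,180+g)
E
```

```text
0.72 [251.8, 179.5, 308.0, 261.0] [623.2   8.2] [44.4, 69.5] 10.1
t 9.8 tcp [614.2  11.9 110. ] yaw -169.77 rp [ 1.7999e+02 -4.0000e-02] w 55.8
 dx -0.82 dy -0.53 turn 0.13
```

Request:
drive_tool --deltas '[[[-0.4,-0.25,0,0,0,0,0.62],[-0.4,-0.25,2.5,0,0,0,0.62],[0,0,3,0,0,0,0.62],[0,0,3,0,0,0,0.62],[0,0,1.5,0,0,0,0.62]]]'

```text
time_s: 10.22
tcp_pos: [0.6215, 0.0083, 0.007]
tool_rot: [3.141, -0.004, -2.962]
wrist_force: [-0.9, -0.1, 0.2]
grip_width: 0.0526
grasp_force: 0.0
```

Request:
drive_tool --deltas '[[[0,0,0.5,0,0,0,0.62],[0,0,0.2,0,0,0,0.62],[0,0,0,0,0,0,0.62],[0,0,0,0,0,0,0.62]]]'

```text
time_s: 10.55
tcp_pos: [0.6249, 0.008, 0.0048]
tool_rot: [-3.141, 0.003, -2.962]
wrist_force: [0.5, -0.2, -0.2]
grip_width: 0.0531
grasp_force: 0.0
```

```bash
python3 - <<'E'
from h import *
go(623,8.5,190.1);print(r.read_state()['wrist_force'])
E
```

```text
t 10.55 tcp [624.9   8.    4.8] yaw -169.74 rp [-1.7998e+02  1.6000e-01] w 53.1
 dx 0.18 dy 0.08 turn 0.16
[ 0.53300125 -0.23747157 -0.1751887 ]
```

Request:
drive_tool --deltas '[[[0.1,0,0.3,0,0,0,0.62],[0,0,0,0,0,0,0.62],[0,0,0,0,0,0,0.62]]]'

```text
time_s: 10.8
tcp_pos: [0.6227, 0.0079, 0.0009]
tool_rot: [3.141, 0.001, -2.962]
wrist_force: [0.5, 0.5, 0.5]
grip_width: 0.0528
grasp_force: 0.0
```

Request:
drive_tool --deltas '[[[0,0,0,0,0,0,0.4],[0,0,0,0,0,0,0.4],[0,0,0,0,0,0,0.4],[0,0,0,0,0,0,0.4]]]'

```text
time_s: 11.13
tcp_pos: [0.623, 0.0078, 0.0012]
tool_rot: [3.141, 0.001, -2.962]
wrist_force: [-1.6, -0.6, 5.4]
grip_width: 0.0432
grasp_force: 40.8
```

Request:
drive_tool --deltas '[[[0,0,-1,0,0,0,0.4],[0,0,-2.5,0,0,0,0.4],[0,0,-2.5,0,0,6.6,0.4],[0,0,0,0,0,6.7,0.4],[0,0,0,0,0,0,0.4]]]'

```text
time_s: 11.55
tcp_pos: [0.6239, 0.0079, 0.0624]
tool_rot: [3.141, 0.004, 3.087]
wrist_force: [-0.2, -0.6, -0.7]
grip_width: 0.0433
grasp_force: 40.8
```

```bash
python3 - <<'E'
from h import *
go(450.5,76,176.9)
E
```

```text
t 11.55 tcp [623.9   7.9  62.4] yaw 176.87 rp [179.98   0.21] w 43.3
 dx 17.68 dy 5.85 turn -0.03
```

Request:
drive_tool --deltas '[[[2.2,0.7,0,0,0,0,0.4],[2.2,0.7,0,0,0,0,0.4],[2.2,0.7,0,0,0,0,0.4],[2.2,0.7,0,0,0,0,0.4],[2.2,0.7,0,0,0,0,0.4]]]'

```text
time_s: 11.97
tcp_pos: [0.5124, 0.0488, 0.0595]
tool_rot: [-3.141, -0.002, 3.092]
wrist_force: [0.2, 0.1, -0.4]
grip_width: 0.0431
grasp_force: 40.8
```

Request:
drive_tool --deltas '[[[2.2,0.8,0,0,0,0,0.4],[2.2,0.8,0,0,0,0,0.4],[2.1,0.8,0,0,0,0,0.4],[0,0,2,0,0,0,0.4],[0,0,1.5,0,0,0,0.4]]]'

```text
time_s: 12.38
tcp_pos: [0.449, 0.077, 0.0247]
tool_rot: [3.141, -0.001, 3.095]
wrist_force: [-0.0, 0.7, -0.4]
grip_width: 0.0435
grasp_force: 40.8
```

Request:
drive_tool --deltas '[[[0,0,0.6,0,0,0,0.4],[0,0,0,0,0,0,0.4],[0,0,0,0,0,0,0.4],[0,0,0,0,0,0,0.4],[0,0,0,0,0,0,0.4]]]'

```text
time_s: 12.8
tcp_pos: [0.4516, 0.076, 0.0199]
tool_rot: [3.141, 0.001, 3.089]
wrist_force: [0.5, -0.6, -0.1]
grip_width: 0.043
grasp_force: 40.8
```

```bash
python3 - <<'E'
from h import *
go(450.5,76,176.9)
E
```

```text
t 12.8 tcp [451.6  76.   19.9] yaw 176.98 rp [1.7997e+02 8.0000e-02] w 43.0
 dx 0.11 dy -0.0 turn 0.08
```

Request:
drive_tool --deltas '[[[0.1,0,0.4,0,0,0,0.4],[0,0,0.3,0,0,0,0.4],[0,0,0.1,0,0,0,0.4],[0,0,0,0,0,0,0.4],[0,0,0,0,0,0,0.4]]]'

```text
time_s: 13.22
tcp_pos: [0.4498, 0.076, 0.0112]
tool_rot: [3.142, -0.0, 3.089]
wrist_force: [-0.3, -0.8, -0.2]
grip_width: 0.0434
grasp_force: 40.9
```

Request:
drive_tool --deltas '[[[0,0,0,0,0,0,0.4],[0,0,0,0,0,0,0.62],[0,0,0,0,0,0,0.62],[0,0,0,0,0,0,0.62]]]'

```text
time_s: 13.55
tcp_pos: [0.4499, 0.0761, 0.0113]
tool_rot: [3.141, 0.0, 3.089]
wrist_force: [0.0, 0.3, 0.0]
grip_width: 0.053
grasp_force: 0.0
```

Request:
drive_tool --deltas '[[[0,0,-1,0,0,0,0.65],[0,0,-3,0,0,0,0.65],[0,0,-3,0,0,0,0.65],[0,0,-3,0,0,0,0.65],[0,0,0,0,0,0,0.65]]]'

```text
time_s: 13.97
tcp_pos: [0.4541, 0.0768, 0.117]
tool_rot: [3.137, 0.01, 3.088]
wrist_force: [1.2, 1.0, -0.0]
grip_width: 0.056
grasp_force: 0.0
```

```bash
python3 - <<'E'
from h import *
go(615,-120.5,184)
i=optics.camera_info('wrist');a,d=optics.read_camera('wrist')
for o in optics.silhouettes('wrist','tile_red')[:1]: print(o['p'],o['bbox'],*rect(i,o['pixels'],.018))
E
```

```text
t 13.9667 tcp [454.1  76.8 117. ] yaw 176.94 rp [179.73   0.6 ] w 56.0
 dx -17.12 dy -18.85 turn -7.06
0.74 [253.8, 162.7, 313.1, 251.3] [450.9  74.8] [44.1, 68.8] -2.9
```

Request:
drive_tool --deltas '[[[-2.2,-2.35,0,0,0,0,0.65],[-2.2,-2.35,0,0,0,0,0.65],[-2.2,-2.35,0,0,0,0,0.65],[-2.2,-2.35,0,0,0,0,0.65],[-2.2,-2.35,0,0,0,0,0.65]]]'

```text
time_s: 14.48
tcp_pos: [0.5531, -0.0482, 0.1099]
tool_rot: [-3.141, -0.003, 3.089]
wrist_force: [-0.1, 0.8, -0.4]
grip_width: 0.0556
grasp_force: 0.0
```

Request:
drive_tool --deltas '[[[-2.2,-2.35,0,0,0,0,0.65],[-2.2,-2.35,0,0,0,0,0.65],[-2.0,-2.35,0,0,0,0,0.65],[0,0,0,0,0,-7.0,0.65],[0,0,0,0,0,0,0.65]]]'

```text
time_s: 14.9
tcp_pos: [0.613, -0.1232, 0.1096]
tool_rot: [-3.141, -0.003, -3.074]
wrist_force: [0.2, 1.2, -0.2]
grip_width: 0.0557
grasp_force: 0.0
```

Request:
drive_tool --deltas '[[[0,0,0,0,0,0,0.65],[0,0,0,0,0,0,0.65],[0,0,0,0,0,0,0.65]]]'

```text
time_s: 15.15
tcp_pos: [0.6129, -0.1194, 0.1108]
tool_rot: [3.14, -0.001, -3.072]
wrist_force: [-0.4, 0.2, -0.1]
grip_width: 0.0557
grasp_force: 0.0
```

```bash
python3 - <<'E'
from h import *
i=optics.camera_info('wrist');a,d=optics.read_camera('wrist')
for o in optics.silhouettes('wrist','tile_cream')[:2]:
  c,w,g=rect(i,o['pixels'],.008); print(o['p'],o['bbox'],c,w,g); go(*c,180+g)
E
```

```text
0.82 [251.3, 167.8, 313.2, 255.9] [ 614.8 -122.9] [44.3, 70.4] 4.8
t 15.25 tcp [ 613.3 -119.7  111.2] yaw -175.99 rp [ 1.7996e+02 -2.0000e-02] w 55.6
 dx -0.12 dy -0.33 turn -0.79
```

Request:
drive_tool --deltas '[[[-0.1,-0.3,0,0,0,-0.6,0.62],[0,0,2.5,0,0,0,0.62],[0,0,3,0,0,0,0.62],[0,0,3,0,0,0,0.62],[0,0,1.5,0,0,0,0.62]]]'

```text
time_s: 15.67
tcp_pos: [0.6127, -0.1229, 0.0081]
tool_rot: [3.14, -0.004, -3.061]
wrist_force: [-0.2, 0.6, -0.1]
grip_width: 0.053
grasp_force: 0.0
```

Request:
drive_tool --deltas '[[[0,0,0.5,0,0,0,0.62],[0,0,0.2,0,0,0,0.62],[0,0,0,0,0,0,0.62],[0,0,0,0,0,0,0.62],[0,0,0,0,0,0,0.62]]]'

```text
time_s: 16.08
tcp_pos: [0.6162, -0.1241, 0.0059]
tool_rot: [-3.141, 0.003, -3.062]
wrist_force: [-0.1, -0.5, 0.2]
grip_width: 0.0528
grasp_force: 0.0
```

```bash
python3 - <<'E'
from h import *
go(614.8,-122.5,184.6);print(r.read_state()['wrist_force'])
E
```

```text
t 16.0833 tcp [ 616.2 -124.1    5.9] yaw -175.43 rp [-1.7997e+02  1.7000e-01] w 52.8
 dx 0.12 dy 0.17 turn -0.03
[-0.05237334 -0.54064025  0.19234395]
```

Request:
drive_tool --deltas '[[[0.1,0.1,0.4,0,0,0,0.62],[0,0,0,0,0,0,0.62],[0,0,0,0,0,0,0.62]]]'

```text
time_s: 16.33
tcp_pos: [0.6137, -0.1227, 0.0004]
tool_rot: [3.141, 0.0, -3.062]
wrist_force: [0.3, -0.5, 0.2]
grip_width: 0.0529
grasp_force: 0.0
```

Request:
drive_tool --deltas '[[[0,0,0,0,0,0,0.4],[0,0,0,0,0,0,0.4],[0,0,0,0,0,0,0.4],[0,0,0,0,0,0,0.4]]]'

```text
time_s: 16.67
tcp_pos: [0.6141, -0.1229, 0.0008]
tool_rot: [3.141, 0.001, -3.062]
wrist_force: [-0.8, 0.9, 4.7]
grip_width: 0.043
grasp_force: 41.1
```

Request:
drive_tool --deltas '[[[0,0,-1,0,0,0,0.4],[0,0,-2.5,0,0,0,0.4],[0,0,-2.5,0,0,7.0,0.4],[0,0,0,0,0,0.6,0.4],[0,0,0,0,0,0,0.4]]]'

```text
time_s: 17.08
tcp_pos: [0.615, -0.1231, 0.0621]
tool_rot: [-3.141, 0.003, 3.089]
wrist_force: [0.7, -0.3, -2.1]
grip_width: 0.0438
grasp_force: 40.9
```

```bash
python3 - <<'E'
from h import *
go(441.3,-93.8,176.9)
E
```

```text
t 17.0833 tcp [ 615.  -123.1   62.1] yaw 177.0 rp [-179.98    0.2 ] w 43.8
 dx 17.5 dy 2.02 turn 0.1
```

Request:
drive_tool --deltas '[[[2.2,0.25,0,0,0,0,0.4],[2.2,0.25,0,0,0,0,0.4],[2.2,0.25,0,0,0,0,0.4],[2.2,0.25,0,0,0,0,0.4],[2.2,0.25,0,0,0,0,0.4]]]'

```text
time_s: 17.5
tcp_pos: [0.5024, -0.1041, 0.0592]
tool_rot: [3.141, -0.002, 3.09]
wrist_force: [0.9, -0.3, 0.3]
grip_width: 0.0434
grasp_force: 40.9
```

Request:
drive_tool --deltas '[[[2.2,0.25,0,0,0,0,0.4],[2.2,0.25,0,0,0,0,0.4],[2.0,0.25,0,0,0,0,0.4],[0,0,2,0,0,0,0.4],[0,0,1.5,0,0,0,0.4]]]'

```text
time_s: 17.92
tcp_pos: [0.4392, -0.093, 0.0244]
tool_rot: [3.141, -0.001, 3.09]
wrist_force: [0.4, -0.2, -1.4]
grip_width: 0.0432
grasp_force: 40.9
```

Request:
drive_tool --deltas '[[[0,0,0.6,0,0,0,0.4],[0,0,0,0,0,0,0.4],[0,0,0,0,0,0,0.4],[0,0,0,0,0,0,0.4],[0,0,0,0,0,0,0.4]]]'

```text
time_s: 18.33
tcp_pos: [0.4418, -0.0939, 0.0198]
tool_rot: [3.142, 0.001, 3.089]
wrist_force: [-0.7, 0.0, -0.7]
grip_width: 0.0434
grasp_force: 40.9
```

```bash
python3 - <<'E'
from h import *
go(441.3,-93.8,176.9)
i=optics.camera_info('wrist');a,d=optics.read_camera('wrist');cv2.imwrite('pics/w5.png',a)
E
```

```text
t 18.3333 tcp [441.8 -93.9  19.8] yaw 176.98 rp [1.8e+02 7.0e-02] w 43.4
 dx 0.05 dy 0.0 turn 0.08
```

View pics/w5.png

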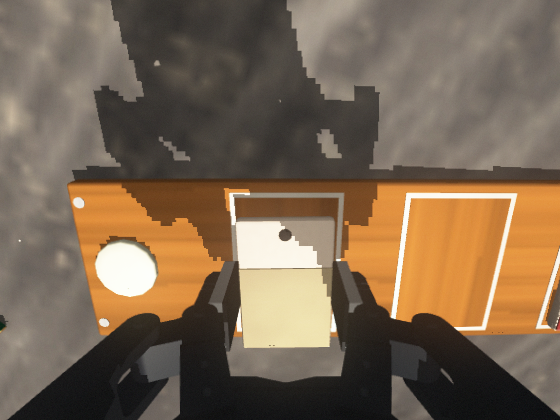

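The cream tile is centred in the place next to the white button. I'll lower and release.

Request:
drive_tool --deltas '[[[0,0,0.4,0,0,0,0.4],[0,0,0.3,0,0,0,0.4],[0,0,0.1,0,0,0,0.4],[0,0,0,0,0,0,0.4],[0,0,0,0,0,0,0.4]]]'

```text
time_s: 18.8
tcp_pos: [0.441, -0.0937, 0.0112]
tool_rot: [3.142, -0.0, 3.089]
wrist_force: [-0.1, 0.1, -0.9]
grip_width: 0.0434
grasp_force: 40.9
```

Request:
drive_tool --deltas '[[[0,0,0,0,0,0,0.4],[0,0,0,0,0,0,0.62],[0,0,0,0,0,0,0.62],[0,0,0,0,0,0,0.62]]]'

```text
time_s: 19.13
tcp_pos: [0.4412, -0.0937, 0.0114]
tool_rot: [3.141, 0.0, 3.089]
wrist_force: [0.9, 0.2, 0.2]
grip_width: 0.0528
grasp_force: 0.0
```

Request:
drive_tool --deltas '[[[0,0,-1,0,0,0,0.65],[0,0,-3,0,0,0,0.65],[0,0,-3,0,0,0,0.65],[0,0,-3,0,0,0,0.65],[0,0,0,0,0,0,0.65]]]'

```text
time_s: 19.55
tcp_pos: [0.4453, -0.0946, 0.1168]
tool_rot: [3.141, 0.011, 3.088]
wrist_force: [1.3, 0.1, 0.4]
grip_width: 0.0554
grasp_force: 0.0
```

```bash
python3 - <<'E'
from h import *
go(622,-242,176)
i=optics.camera_info('wrist');a,d=optics.read_camera('wrist')
for o in optics.silhouettes('wrist','tile_cream')[:1]: print(o['p'],o['bbox'],*rect(i,o['pixels'],.018))
E
```

```text
t 19.55 tcp [445.3 -94.6 116.8] yaw 176.94 rp [179.94   0.64] w 55.4
 dx -18.44 dy -13.77 turn 0.94
0.96 [255.8, 164.7, 316.9, 249.9] [442.2 -94.9] [45.7, 70.3] -2.9
```

Request:
drive_tool --deltas '[[[-2.3,-1.7,0,0,0,0,0.65],[-2.3,-1.7,0,0,0,0,0.65],[-2.3,-1.7,0,0,0,0,0.65],[-2.3,-1.7,0,0,0,0,0.65],[-2.3,-1.7,0,0,0,0,0.65]]]'

```text
time_s: 20.07
tcp_pos: [0.5512, -0.1851, 0.1097]
tool_rot: [3.141, -0.003, 3.089]
wrist_force: [0.1, 0.1, 0.2]
grip_width: 0.0556
grasp_force: 0.0
```

Request:
drive_tool --deltas '[[[-2.3,-1.7,0,0,0,0,0.65],[-2.3,-1.7,0,0,0,0,0.65],[-2.4,-1.8,0,0,0,0,0.65],[0,0,0,0,0,1,0.65],[0,0,0,0,0,0,0.65]]]'

```text
time_s: 20.48
tcp_pos: [0.6179, -0.2413, 0.1094]
tool_rot: [-3.141, -0.003, 3.069]
wrist_force: [-0.3, 0.6, -1.5]
grip_width: 0.0558
grasp_force: 0.0
```

Request:
drive_tool --deltas '[[[0,0,0,0,0,0,0.65],[0,0,0,0,0,0,0.65],[0,0,0,0,0,0,0.65]]]'

```text
time_s: 20.73
tcp_pos: [0.6177, -0.2391, 0.1109]
tool_rot: [3.14, -0.001, 3.072]
wrist_force: [0.5, 0.1, -0.4]
grip_width: 0.0557
grasp_force: 0.0
```

```bash
python3 - <<'E'
from h import *
i=optics.camera_info('wrist');a,d=optics.read_camera('wrist')
for o in optics.silhouettes('wrist','tile_orange')[:2]:
  c,w,g=rect(i,o['pixels'],.008); print(o['p'],o['bbox'],c,w,g); go(*c,180+g)
E
```

```text
0.62 [248.5, 176.1, 310.3, 261.0] [ 622.9 -245. ] [44.9, 68.7] -3.7
t 20.8333 tcp [ 618.2 -239.4  111.4] yaw 176.01 rp [ 1.7995e+02 -1.0000e-02] w 55.8
 dx -0.51 dy -0.52 turn -0.29
```

Request:
drive_tool --deltas '[[[-0.5,-0.5,0,0,0,-0.3,0.62],[0,0,2.5,0,0,0,0.62],[0,0,3,0,0,0,0.62],[0,0,3,0,0,0,0.62],[0,0,1.5,0,0,0,0.62]]]'

```text
time_s: 21.25
tcp_pos: [0.6215, -0.2446, 0.0079]
tool_rot: [3.14, -0.004, 3.077]
wrist_force: [-0.3, 0.3, -1.1]
grip_width: 0.0534
grasp_force: 0.0
```

Request:
drive_tool --deltas '[[[0,0,0.5,0,0,0,0.62],[0,0,0.2,0,0,0,0.62],[0,0,0,0,0,0,0.62],[0,0,0,0,0,0,0.62],[0,0,0,0,0,0,0.62]]]'

```text
time_s: 21.67
tcp_pos: [0.6246, -0.2463, 0.0062]
tool_rot: [-3.141, 0.003, 3.077]
wrist_force: [-0.0, 0.2, -0.0]
grip_width: 0.0529
grasp_force: 0.0
```

```bash
python3 - <<'E'
from h import *
go(622.9,-244.5,176.3);print(r.read_state()['wrist_force'])
E
```

```text
t 21.6667 tcp [ 624.6 -246.3    6.2] yaw 176.28 rp [-179.96    0.18] w 52.9
 dx 0.18 dy 0.17 turn -0.02
[-0.00327998  0.24626745 -0.00765989]
```

Request:
drive_tool --deltas '[[[0.1,0.1,0.4,0,0,0,0.62],[0,0,0,0,0,0,0.62],[0,0,0,0,0,0,0.62]]]'

```text
time_s: 21.92
tcp_pos: [0.6222, -0.2443, 0.0004]
tool_rot: [3.141, -0.0, 3.077]
wrist_force: [-0.9, -0.7, 0.4]
grip_width: 0.0533
grasp_force: 0.0
```

Request:
drive_tool --deltas '[[[0,0,0,0,0,0,0.4],[0,0,0,0,0,0,0.4],[0,0,0,0,0,0,0.4],[0,0,0,0,0,0,0.4]]]'

```text
time_s: 22.25
tcp_pos: [0.6227, -0.2448, 0.0008]
tool_rot: [-3.142, 0.001, 3.076]
wrist_force: [0.3, -0.6, 4.2]
grip_width: 0.0431
grasp_force: 41.0
```

Request:
drive_tool --deltas '[[[0,0,-1,0,0,0,0.4],[0,0,-2.5,0,0,0,0.4],[0,0,-2.5,0,0,-0.6,0.4],[0,0,0,0,0,0,0.4],[0,0,0,0,0,0,0.4]]]'

```text
time_s: 22.67
tcp_pos: [0.6234, -0.2452, 0.0623]
tool_rot: [-3.141, 0.003, 3.087]
wrist_force: [-0.5, 1.3, -0.5]
grip_width: 0.0436
grasp_force: 40.8
```

```bash
python3 - <<'E'
from h import *
go(445.9,-8.9,176.9)
E
```

```text
t 22.6667 tcp [ 623.4 -245.2   62.3] yaw 176.86 rp [-179.96    0.19] w 43.6
 dx 19.02 dy 22.62 turn -0.04
```

Request:
drive_tool --deltas '[[[1.9,2.25,0,0,0,0,0.4],[1.9,2.25,0,0,0,0,0.4],[1.9,2.25,0,0,0,0,0.4],[1.9,2.25,0,0,0,0,0.4],[1.9,2.25,0,0,0,0,0.4]]]'

```text
time_s: 23.08
tcp_pos: [0.5314, -0.1256, 0.0591]
tool_rot: [3.141, -0.003, 3.087]
wrist_force: [0.2, 0.8, -1.2]
grip_width: 0.0433
grasp_force: 40.9
```

Request:
drive_tool --deltas '[[[1.9,2.25,0,0,0,0,0.4],[1.9,2.25,0,0,0,0,0.4],[1.9,2.25,0,0,0,0,0.4],[1.9,2.25,0,0,0,0,0.4],[1.9,2.25,0,0,0,0,0.4]]]'

```text
time_s: 23.5
tcp_pos: [0.4427, -0.0085, 0.0594]
tool_rot: [-3.141, -0.002, 3.087]
wrist_force: [0.7, 0.8, -0.5]
grip_width: 0.0435
grasp_force: 40.9
```

Request:
drive_tool --deltas '[[[0,0,1.5,0,0,0,0.4],[0,0,0.5,0,0,0,0.4],[0,0,0,0,0,0,0.4],[0,0,0,0,0,0,0.4],[0,0,0,0,0,0,0.4]]]'

```text
time_s: 23.92
tcp_pos: [0.4455, -0.0106, 0.0404]
tool_rot: [-3.141, 0.0, 3.085]
wrist_force: [0.0, -0.8, 0.1]
grip_width: 0.043
grasp_force: 40.9
```

```bash
python3 - <<'E'
from h import *
go(445.9,-8.9,176.9)
E
```

```text
t 23.9167 tcp [445.5 -10.6  40.4] yaw 176.76 rp [-1.7997e+02  3.0000e-02] w 43.0
 dx -0.03 dy 0.17 turn -0.14
```

Request:
drive_tool --deltas '[[[0,0.1,1.2,0,0,0,0.4],[0,0,0.9,0,0,0,0.4],[0,0,0,0,0,0,0.4],[0,0,0,0,0,0,0.4],[0,0,0,0,0,0,0.4]]]'

```text
time_s: 24.33
tcp_pos: [0.4452, -0.009, 0.0195]
tool_rot: [-3.142, 0.0, 3.086]
wrist_force: [0.2, 0.3, 0.2]
grip_width: 0.0435
grasp_force: 40.9
```

```bash
python3 - <<'E'
from h import *
go(445.9,-8.9,176.9)
E
```

```text
t 24.3333 tcp [445.2  -9.   19.5] yaw 176.83 rp [-1.8e+02  2.0e-02] w 43.5
 dx -0.07 dy 0.01 turn -0.07
```

After releasing, I'll retreat up and back for a clear final view.

Request:
drive_tool --deltas '[[[0,0,0.4,0,0,0,0.4],[0,0,0.3,0,0,0,0.4],[0,0,0.1,0,0,0,0.4],[0,0,0,0,0,0,0.4],[0,0,0,0,0,0,0.4]]]'

```text
time_s: 24.75
tcp_pos: [0.4449, -0.0085, 0.0113]
tool_rot: [3.142, -0.0, 3.087]
wrist_force: [-0.7, 0.7, -0.0]
grip_width: 0.0434
grasp_force: 40.9
```

Request:
drive_tool --deltas '[[[0,0,0,0,0,0,0.4],[0,0,0,0,0,0,0.62],[0,0,0,0,0,0,0.62],[0,0,0,0,0,0,0.62]]]'

```text
time_s: 25.08
tcp_pos: [0.4451, -0.0085, 0.0114]
tool_rot: [3.141, 0.0, 3.087]
wrist_force: [0.4, 0.4, -0.2]
grip_width: 0.0526
grasp_force: 0.0
```

Request:
drive_tool --deltas '[[[0,0,-1,0,0,0,0.65],[0,0,-3,0,0,0,0.65],[0,0,-4,0,0,0,0.65],[0,0,-4,0,0,0,0.65],[0,0,-4,0,0,0,0.65]]]'

```text
time_s: 25.5
tcp_pos: [0.4443, -0.0092, 0.1735]
tool_rot: [-3.141, -0.0, 3.086]
wrist_force: [1.0, 1.6, -0.5]
grip_width: 0.0551
grasp_force: 0.0
```

Request:
drive_tool --deltas '[[[0,1,-3.5,0,0,0,0.65],[0,1,-3.5,0,0,0,0.65],[0,1,-2,0,0,0,0.65],[0,0,0,0,0,0,0.65],[0,0,0,0,0,0,0.65]]]'

```text
time_s: 25.92
tcp_pos: [0.4471, 0.0217, 0.2628]
tool_rot: [3.14, 0.003, 3.088]
wrist_force: [-0.2, -0.9, -1.4]
grip_width: 0.0555
grasp_force: 0.0
```

```bash
python3 - <<'E'
from h import *
go(447,33,177)
i=optics.camera_info('wrist');a,d=optics.read_camera('wrist');cv2.imwrite('pics/w6.png',a)
C=np.array([447.4,33.8]);u=np.array([.0532,.9986])
for n,k in [('tile_cream',-127.5),('tile_orange',-42.5),('tile_red',42.5),('tile_navy',127.5)]:
  o=optics.silhouettes('wrist',n)[0]; print(n,round(o['p'],2),o['bbox'],*rect(i,o['pixels'],.018),'want',(C+k*u).round(1))
for n,z in [('sample_board',.01),('clay_animal',.03)]:
  o=optics.silhouettes('wrist',n)
  if o: print(n,*rect(i,o[0]['pixels'],z))
E
```

```text
t 25.9167 tcp [447.1  21.7 262.8] yaw 176.93 rp [1.7992e+02 1.7000e-01] w 55.5
 dx 0.07 dy 1.13 turn -0.07
tile_cream 0.98 [353.9, 18.1, 424.0, 79.7] [315.9 140.3] [46.5, 69.0] -74.1 want [440.6 -93.5]
tile_orange 0.82 [241.2, 146.7, 281.5, 204.8] [445.9  -9.2] [45.0, 70.4] -3.4 want [445.1  -8.6]
tile_red 0.65 [452.5, 158.4, 476.0, 182.7] [457.9 237.9] [29.4, 31.2] 87.3 want [449.7  76.2]
tile_navy 0.78 [379.6, 144.7, 420.5, 205.2] [455.9 157.4] [46.1, 68.2] -3.2 want [454.2 161.1]
sample_board [446.6  32.3] [91.3, 466.9] 86.9
clay_animal [623.2  85.2] [8.2, 32.1] 5.7
```

View pics/w6.png

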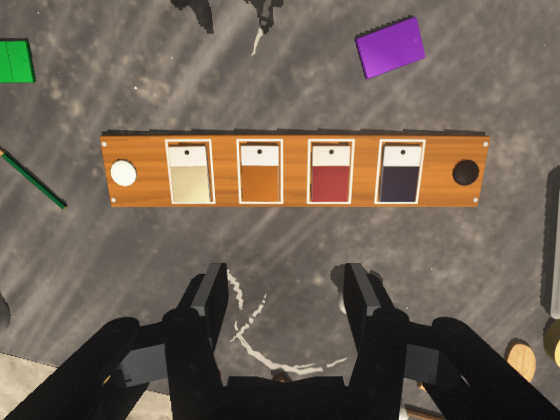

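All four tiles lie in order from the white button at (123,173) to the black at (465,173), each inside its outline. One enlarged look at the margins before handing in.

```bash
python3 -c "
import cv2;a=cv2.imread('pics/w6.png')[125:215,155:435];cv2.imwrite('pics/c2.png',cv2.resize(a,None,fx=2.8,fy=2.8,interpolation=cv2.INTER_CUBIC))"
```

```text
(no output)
```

View pics/c2.png

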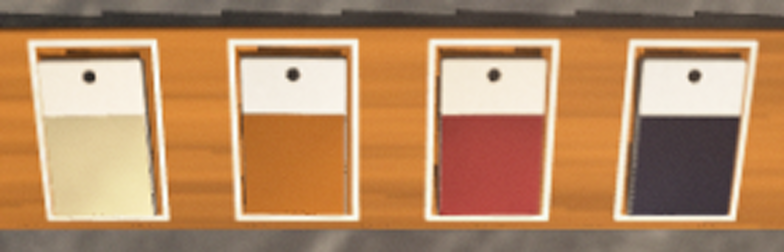

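The crop shows every tile square within its outline. What offset there is comes from the viewing angle on the tile tops, so I'm handing in.

```bash
python3 -c "
from workcell import r
print(r.job_done())"
```

```text
the job is handed in; nothing more can be done
None
```

The four tiles lie flat and square in their outlined places, in the order cream, orange, red, navy from the white button to the black. The arm never went near the clay animal, and the job was handed in after about 26 s of robot time, with no verdict returned.

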